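# Lock the free-spinning filter wheel and tighten its hub clamp

## Task

The filter wheel has come loose and spins round with its clamp lever. Turn the wheel until the notch in its rim faces the sliding lock bolt, push the bolt fully home into the notch so that the wheel is held, and then swing the clamp lever clockwise (seen from above) as far as it goes. Leave the bolt in, and do not disturb the tools lying round the stand.

Things in the scene. Friction and masses are not known exactly. Their poses are not given: they have to be found in the camera images.
- filter_stand: Fixed light aluminium base plate, 200 x 120 x 10 mm, carrying a dark round filter wheel flat on top. Origin on the worktop under the wheel's vertical axis; z up; the plate spans x -125..+75 mm and y -60..+60 mm. The lock bolt lies along the -x side, and slides to +x to go in; its guide block spans x -81..-65 mm, is 34 mm wide and 34 mm high.
- wheel (a joint): Angle of the filter wheel (dark disc, radius 58 mm, 18 to 26 mm above the worktop, six small round ports) about its vertical axis, rad, counterclockwise seen from above; 0 (or any whole turn) = notch faces the bolt. Turns without end, almost freely (0.008 N m) and stays where it is left.
- wheel_notch (a point): Point in the notch in the wheel's rim, 50 mm from the axis, 22 mm above the worktop. The only gap in the rim: 12 mm wide, 14 mm deep, flared to 19 mm at the rim; the bolt's round nose centres a wheel that is up to about 6 mm off at the rim. With the wheel angle at 0 it is at x = -50 mm, y = 0 of the stand.
- wheel_pin (a point): Top of the upright steel pin for turning the wheel by pushing: 10 mm diameter, from 26 to 52 mm above the worktop, 47 mm from the axis, 110 degrees clockwise from the stand's +x when the wheel angle is 0 (70 degrees counterclockwise from the notch).
- lock_bolt (a joint): Travel of the sliding lock bolt, m: 0 = drawn back, 0.020 = fully home (its end stop). Slides along the stand's +x, friction 2 N, stays where it is left. It is stopped by the rim if the notch is not in front of it.
- bolt_tip (a point): Round nose of the bolt (9 mm thick rod, 22 mm above the worktop); 66 mm from the wheel's axis when drawn back, 46 mm when home.
- bolt_post (a point): Top centre of the upright post at the bolt's outer end by which it is pushed: 13 mm diameter with a 17 mm cap from 44 to 52 mm above the worktop, and free space behind it; at x = -108 mm of the stand when drawn back, -88 mm when home.
- clamp (a joint): Angle of the clamp lever relative to the wheel, rad: 0 = loose, grows clockwise seen from above, 1.6 = tight (end stop). Its thread friction (0.15 N m) is much greater than the wheel's, so while the wheel is free, lever and wheel turn as one and this value does not change.
- clamp_end (a point): Point on the centre line of the black clamp lever, 55 mm from the wheel's axis and 61 mm above the worktop. The lever is a level round bar, 10 mm thick, from the hub to 66 mm from the axis, ending in a 15 mm ball; hub 26 mm diameter, top at 67 mm. With clamp and wheel at 0 it points 80 degrees counterclockwise from the stand's +x.
- hex_driver: Bystander: screwdriver, 24 x 172 x 25 mm, loose on the worktop beside the stand; origin at the centre of its underside, long axis y.
- hex_key_6: Bystander: L-shaped hex key, 30 x 88 x 7 mm, loose on the worktop; origin at the centre of its underside.
- meter_head: Bystander: round black sensor head with a short stub, 51 x 62 x 20 mm, loose on the worktop; origin at the centre of its underside.
- post: Bystander: short steel post, 13 mm diameter, 50 mm high, standing upright behind the stand; origin at the centre of its underside.

How it is judged:
By the outcome, as a careful person would: the job done as asked, in the order asked, and still so for the second after the job is handed in, with the robot touching nothing.
It also fails if it takes over 58 s, if anything falls off the work surface, if the arm or the gripper's body presses on something with over 40 N, if the wrist force passes 120 N, or if a joint passes its speed limit or range.

## Robot

A 6-joint arm with a two-finger parallel gripper is mounted at the origin on a cart in front of the work surface, level with it; the furniture and walls round the work are solid. World frame = base frame: x ahead of the robot, y to its left, z up, the work surface at z = 0. Lengths are in mm, angles in degrees, forces in N, time in s.
With the tool pointing down it reaches from about 375 to 925 mm from the base axis. Payload 5.7 kg.
Tool frame: the origin (TCP) lies on the centre line of the jaws, within the pads' length; the fingertips stand 17 mm ahead of it and the grasp point (between the pads) lies 2 mm behind it; z points along the fingers, y is the line along which they close (so a half turn about z gives the same grasp; the last joint's range is limited). The gripper opens to 88 mm and grips with 3 to 60 N. Pads are 20 mm wide; open, the fingers measure 115 mm over their backs; the gripper's body (75 mm by 178 mm) begins 61 mm behind the grasp point.
Start: joints at [59.353, 20.558, 86.54, -0, 72.909, -6.595], TCP at [244.536, 547.874, 239.623] pointing down, gripper open.
Joint ranges: [-170.27, 170.27], [-57.76, 135], [12.27, 136.19], [-55.21, 235.2], [11.17, 155.16], [-170.74, 170.74]. Speed limits (degrees/s): [136.94, 136.94, 180, 180, 180, 180].

## Interface

Orientations are given as [roll, pitch, yaw] about the fixed x, y, z axes, in that order (R = Rz(yaw) Ry(pitch) Rx(roll)).
In Python, from rig import env, camera, hand_in gives the robot as it stands.
- The arm moves only by the tool step_arm, never from a script. Its argument "rows" is a list of rows, each a list of 6 numbers: the shift along the tool's x, y, z scaled (see below), then the turn, a rotation vector about the tool's x, y, z scaled (see below). A call has exactly 10 rows; each row is the pose to reach, as a shift and turn from the pose commanded when the call began, along the tool's axes at that moment; what a row does not reach only later rows make up. The controller multiplies each number of a shift by 0.5 m and each number of a turn by pi/2 rad. A row lasts 1/8 s, in which the tool goes at most 62.5 mm and 10.7 degrees, less where a joint would pass 70% of its speed; a pose out of reach is approached as far as the arm can. A call with a number of a shift or a turn outside -1 to 1 is refused whole. A call with a gripper value outside its range is refused whole. "claw" is the gripper command: -1 is fully open, 1 is shut, values between are in proportion, set as the call begins (left out, the last holds). The fingers move at their own pace and stop on an object; the grip force is fixed at half the most. Time passes only in rows, so rows that repeat a pose let the fingers close, or fill a call up. It gives the time, the measured TCP pose, the force, the opening and the grip force at its end, in the units of the state.
- env.get_state(): the state, without advancing time (a new reading comes with each control period).
- camera(name): name is "side" or "top" or "wrist"; returns a dict with "color" (420x560x3 uint8, red, green, blue), "K" (3x3 intrinsics, pixels), "camera_from_world" (4x4, takes a point from world to camera coordinates). Camera axes: x right, y up, looking along -z (the intrinsics and any distortion apply to the point x, -y, -z); pixel columns grow to the right and rows downward; lengths in mm; the calibration is good to about 2 mm. A picture is of the moment at which its call begins. There is no depth.
- hand_in(): hands the job in; it is judged then, once.
The state is a dict: "t": time; "joint_positions": joint angles; "joint_vel": joint speeds; "joint_efforts": joint torques, N m; "eef_pos": TCP position; "tool_rot": TCP orientation; "ft_force": force on the tool from outside, world axes, zero at the start; "wrist_torque": the same for the moment, N m; "width": finger opening in mm; "finger_force": force on a finger pad.
Only numpy, scipy, OpenCV 4.12 (cv2) and the standard library are available. Lean on these libraries where they do the work, as an engineer would, in place of code of your own. Each camera call takes 0.05 s, during which the arm holds its last target. There are 200 camera calls.

## Working session

There is one attempt and no reset: what is moved stays moved. The work goes in short steps, Python scripts to look and compute and a tool call to move; the robot and the scene stay as the last step left them, time stands still between calls to the robot, and variables do not carry over. Pictures are saved under pics/ and viewed, at most 10 in all, crops included, and the job is handed in when it is done.

Besides the shell and the picture viewer there is one more tool, called after "Call:" in YAML: its name, and indented under it one key for each argument. step_arm: Moves the arm, as the interface text tells. Shifts and turns lie within -1 to 1; 1 stands for 0.5 m of shift or pi/2 rad of turn. Its arguments: {"type":"object","properties":{"rows":{"type":"array","items":{"type":"array","items":{"type":"number","minimum":-1,"maximum":1}}},"claw":{"type":"number"}},"required":["rows"]}

```bash
mkdir -p pics; ls; python3 - <<'E'
from rig import env,camera
import cv2,numpy as np
s=env.get_state();print(s['t'],s['eef_pos'],s['tool_rot'],s['width'])
ims=[]
for n in('top','side'):
    c=camera(n);np.savez(f'pics/{n}0.npz',**c);print(n,c['K'],c['camera_from_world'])
    cv2.imwrite(f'pics/{n}0.png',c['color'][...,::-1])
E
```

```text
pics
0.0 [244.21554884 547.31981114 238.81761648] [-1.79894431e+02 -1.06808321e-02  1.55950042e+02] 88.09064213975219
top [[505.11329694   0.         267.80833282]
 [  0.         505.11329694 199.78454622]
 [  0.           0.           1.        ]] [[-8.45873806e-03 -9.99690084e-01 -2.34133692e-02  6.80951665e+01]
 [ 9.88282723e-01 -1.19260808e-02  1.52167762e-01 -6.17894975e+02]
 [-1.52399832e-01 -2.18518810e-02  9.88077318e-01 -9.59288399e+02]
 [ 0.00000000e+00  0.00000000e+00  0.00000000e+00  1.00000000e+00]]
side [[523.31753779   0.         273.78436646]
 [  0.         523.31753779 206.9987607 ]
 [  0.           0.           1.        ]] [[ 9.99856382e-01 -1.60807689e-02 -5.35012115e-03 -6.02592901e+02]
 [ 1.13555568e-02  4.01348363e-01  9.15855089e-01 -8.07919144e+01]
 [-1.25803916e-02 -9.15784309e-01  4.01473328e-01 -9.00552488e+02]
 [ 0.00000000e+00  0.00000000e+00  0.00000000e+00  1.00000000e+00]]
```

View pics/top0.png

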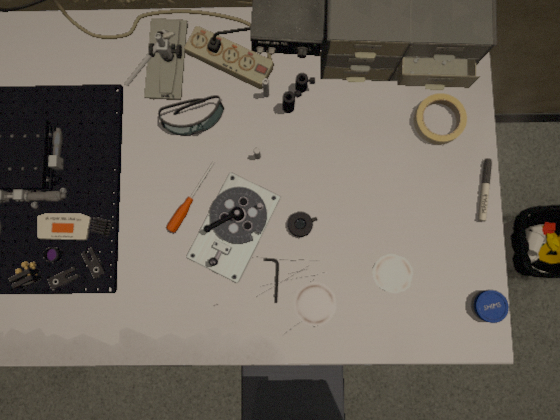

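View pics/side0.png

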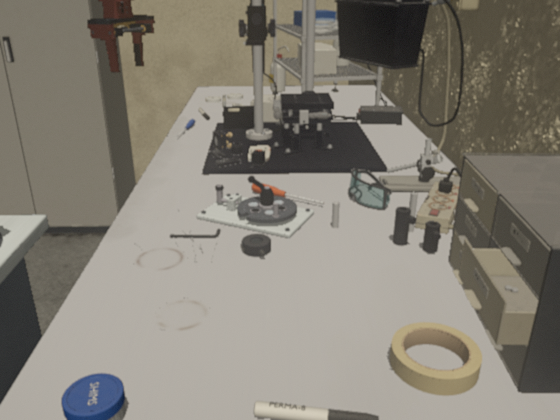

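The top view shows the stand at about (235,225), with the bolt at its lower-left end near (213,258) and the lever pointing left. I'll enlarge both views.

```bash
cat > h.py <<'E'
import numpy as np,cv2
def ray(c,uv,z):
    M=c['camera_from_world'];K=c['K'];R=M[:3,:3];o=-R.T@M[:3,3]
    d=R.T@np.array([(uv[0]-K[0,2])/K[0,0],-(uv[1]-K[1,2])/K[1,1],-1])
    return o+d*(z-o[2])/d[2]
def proj(c,p):
    q=c['camera_from_world']@np.r_[p,1.];K=c['K']
    return np.array([K[0,2]-K[0,0]*q[0]/q[2],K[1,2]+K[1,1]*q[1]/q[2]])
E
python3 - <<'E'
import cv2,numpy as np
from h import *
c=np.load('pics/top0.npz');a=c['color']
cv2.imwrite('pics/topc.png',cv2.resize(a[165:290,165:325],None,fx=4.8,fy=4.8,interpolation=3)[...,::-1])
# plate: bright mask edges
g=cv2.cvtColor(a,cv2.COLOR_RGB2HSV)
for uv in [(235,172),(283,185),(236,283),(187,259)]: print(uv,ray(c,uv,10).round(1))
E
```

```text
(235, 172) [684.1 130.7  10. ]
(283, 185) [655.1  30.8  10. ]
(236, 283) [454.9 128.4  10. ]
(187, 259) [504.1 228.6  10. ]
```

View pics/topc.png

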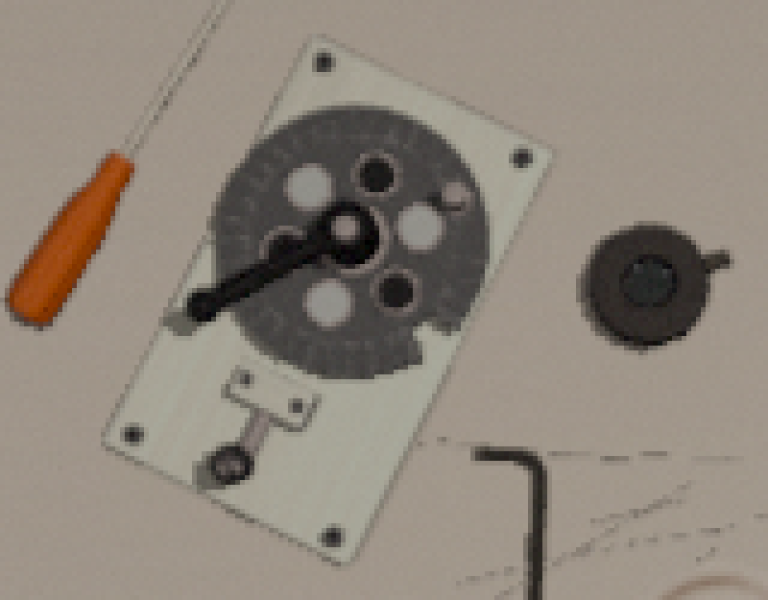

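The crop shows the plate corners at (313,36), (553,152), (345,566) and (103,442). The notch is at (428,345), the pin top at (455,195), the lever ball at (202,305) and the post cap at (232,463).

```bash
python3 - <<'E'
import cv2,numpy as np
from h import *
c=np.load('pics/top0.npz')
f=lambda x,y,z:ray(c,(165+(x+.5)/4.8-.5,165+(y+.5)/4.8-.5),z)[:2]
C=np.array([f(*p,10) for p in[(313,36),(553,152),(345,566),(103,442)]])
L=np.array([[75,60],[75,-60],[-125,-60],[-125,60]])
# rigid 2D fit
lm,cm=L.mean(0),C.mean(0);A=(L-lm).T@(C-cm);th=np.arctan2(A[0,1]-A[1,0],A[0,0]+A[1,1])
R=np.array([[np.cos(th),-np.sin(th)],[np.sin(th),np.cos(th)]]);o=cm-R@lm
print('stand',o,np.degrees(th),'resid',((L@R.T+o)-C).round(1).tolist())
for n,p in dict(hub=(348,228,67),notch=(428,345,26),pin=(455,195,52),ball=(202,305,61),cap=(232,463,52),meter=(650,283,20),bolttip=(262,415,26)).items():
    w=f(*p);l=R.T@(w-o);print(n,w.round(1),'local',l.round(1),np.hypot(*l).round(1),np.degrees(np.arctan2(l[1],l[0])).round(1))
E
```

```text
stand [592.32658822 122.98276529] -26.997504500609466 resid [[2.4, 0.8], [0.4, -2.2], [-2.2, -1.1], [-0.6, 2.5]]
hub [592.  121.5] local [ 0.4 -1.5] 1.5 -73.9
notch [547.4  91.2] local [-25.6 -48.7] 55.0 -117.7
pin [607.2  78.5] local [ 33.5 -32.9] 47.0 -44.5
ball [561.9 181.6] local [-53.8  38.4] 66.1 144.5
cap [498. 170.] local [-105.3   -0.9] 105.4 -179.5
meter [573.2  -2.7] local [  40.  -120.7] 127.1 -71.7
bolttip [518.8 161. ] local [-82.8   0.5] 82.8 179.7
```

```bash
cat >> h.py <<'E'
O=np.array([592.2,122.5]); TH=-27.
def pol(r,a): return O+r*np.array([np.cos(np.radians(a)),np.sin(np.radians(a))])
def loc(x,y): 
    t=np.radians(TH);return O+np.array([np.cos(t)*x-np.sin(t)*y,np.sin(t)*x+np.cos(t)*y])
def rows(way,start=None):
    """way: up to 10 (x,y,z,yaw) world poses, tool down -> rows"""
    from rig import env
    s=env.get_state();print('t',s['t'],np.round(s['eef_pos'],1),np.round(s['tool_rot'],1),'F',np.round(s['ft_force'],1),'w',round(s['width'],1))
    if start is None: start=(*s['eef_pos'],s['tool_rot'][2])
    y0=np.radians(start[3]);out=[]
    for x,y,z,w in way:
        d=np.array([x,y,z])-start[:3];dy=(w-start[3]+180)%360-180
        out.append([round(float(v),4) for v in(( np.cos(y0)*d[0]+np.sin(y0)*d[1])/500,(np.sin(y0)*d[0]-np.cos(y0)*d[1])/500,-d[2]/500,0,0,-dy/90)])
    while len(out)<10: out.append(out[-1])
    print(str(out).replace(' ',''));return out
def line(a,b,n): return [tuple(np.array(a)+(np.array(b)-np.array(a))*k/n) for k in range(1,n+1)]
E
python3 - <<'E'
from h import *
p=(*pol(42,118),200,118);print(p)
rows(line((244.5,547.9,239.6,156),p,10),(244.5,547.9,239.6,156))
E
```

```text
(np.float64(572.4821943629926), np.float64(159.58379890007492), 200, 118)
t 0.1 [244.2 547.4 238.9] [-179.9   -0.   155.9] F [-0.4  0.9 -0.5] w 87.8
[[-0.0915,-0.0443,0.0079,0.0,0.0,0.0422],[-0.183,-0.0885,0.0158,0.0,0.0,0.0844],[-0.2745,-0.1328,0.0238,0.0,0.0,0.1267],[-0.3661,-0.1771,0.0317,0.0,0.0,0.1689],[-0.4576,-0.2213,0.0396,0.0,0.0,0.2111],[-0.5491,-0.2656,0.0475,0.0,0.0,0.2533],[-0.6406,-0.3099,0.0554,0.0,0.0,0.2956],[-0.7321,-0.3541,0.0634,0.0,0.0,0.3378],[-0.8236,-0.3984,0.0713,0.0,0.0,0.38],[-0.9151,-0.4427,0.0792,0.0,0.0,0.4222]]
```

Call:
step_arm:
  rows:
    - [-0.0915,-0.0443,0.008,0,0,0.042]
    - [-0.183,-0.0885,0.016,0,0,0.084]
    - [-0.2745,-0.1328,0.024,0,0,0.127]
    - [-0.366,-0.177,0.032,0,0,0.169]
    - [-0.4576,-0.2213,0.04,0,0,0.211]
    - [-0.549,-0.2656,0.0475,0,0,0.253]
    - [-0.64,-0.31,0.055,0,0,0.296]
    - [-0.732,-0.354,0.063,0,0,0.338]
    - [-0.8236,-0.3984,0.071,0,0,0.38]
    - [-0.915,-0.4427,0.079,0,0,0.422]

```text
t: 1.35
eef_pos: [572.8, 157.8, 199.7]
tool_rot: [-180.0, -0.0, 117.8]
ft_force: [1.2, 0.6, 0.2]
width: 87.6
finger_force: 0.0
```

```bash
python3 - <<'E'
from h import *
from rig import camera
p=(*pol(42,118),200,118)
rows([(*pol(42,118),130,118)],p)
c=camera('wrist');np.savez('pics/w1.npz',**c);cv2.imwrite('pics/w1.png',c['color'][...,::-1])
for n,q in dict(hub=(*O,67),ball=(*pol(66,118),61),pin=(*pol(47,-71.5),52),cap=(*loc(-108,0),52),c1=(*loc(75,60),10),c2=(*loc(75,-60),10)).items(): print(n,proj(c,q).round(0))
E
```

```text
t 1.35 [572.8 157.8 199.7] [-180.    -0.   117.8] F [1.2 0.6 0.2] w 87.6
[[0.0,0.0,0.14,0.0,0.0,0.0],[0.0,0.0,0.14,0.0,0.0,0.0],[0.0,0.0,0.14,0.0,0.0,0.0],[0.0,0.0,0.14,0.0,0.0,0.0],[0.0,0.0,0.14,0.0,0.0,0.0],[0.0,0.0,0.14,0.0,0.0,0.0],[0.0,0.0,0.14,0.0,0.0,0.0],[0.0,0.0,0.14,0.0,0.0,0.0],[0.0,0.0,0.14,0.0,0.0,0.0],[0.0,0.0,0.14,0.0,0.0,0.0]]
hub [281. 247.]
ball [281. 170.]
pin [273. 287.]
cap [206. 141.]
c1 [370. 250.]
c2 [276. 309.]
```

View pics/w1.png

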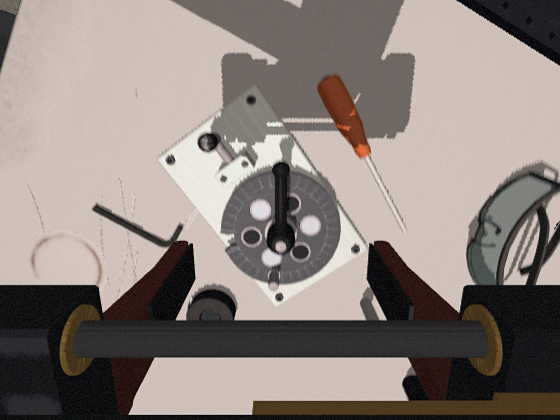

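The wrist view shows the hub at (281,245) and the ball at (281,171), matching the predictions to about 2 px. I'll lower over the lever and close.

Call:
step_arm:
  rows:
    - [0,0,0.03,0,0,0]
    - [0,0,0.07,0,0,0]
    - [0,0,0.11,0,0,0]
    - [0,0,0.15,0,0,0]
    - [0,0,0.19,0,0,0]
    - [0,0,0.22,0,0,0]
    - [0,0,0.24,0,0,0]
    - [0,0,0.256,0,0,0]
    - [0,0,0.256,0,0,0]
    - [0,0,0.256,0,0,0]
  claw: 0.4

```text
t: 2.65
eef_pos: [572.5, 159.3, 72.6]
tool_rot: [180.0, 0.0, 118.0]
ft_force: [0.5, 0.3, 0.1]
width: 26.4
finger_force: 0.0
```

Call:
step_arm:
  rows:
    - [0,0,0,0,0,0]
    - [0,0,0,0,0,0]
    - [0,0,0,0,0,0]
    - [0,0,0,0,0,0]
    - [0,0,0,0,0,0]
    - [0,0,0,0,0,0]
    - [0,0,0,0,0,0]
    - [0,0,0,0,0,0]
    - [0,0,0,0,0,0]
    - [0,0,0,0,0,0]
  claw: 1

```text
t: 3.9
eef_pos: [572.1, 159.2, 72.4]
tool_rot: [-180.0, 0.0, 118.0]
ft_force: [-2.2, -1.5, 5.4]
width: 9.0
finger_force: 30.0
```

```bash
python3 - <<'E'
from h import *
arc=lambda a,b,n:[(*pol(42,w),72,w) for w in np.linspace(a,b,n+1)[1:]]
rows(arc(118,53,9),(*pol(42,118),72,118))
E
```

```text
t 3.9 [572.1 159.2  72.4] [-180.    0.  118.] F [-2.2 -1.5  5.4] w 9.0
[[-0.0007,0.0106,-0.0,0.0,0.0,0.0802],[-0.0027,0.021,-0.0,0.0,0.0,0.1605],[-0.0059,0.031,-0.0,0.0,0.0,0.2407],[-0.0105,0.0406,-0.0,0.0,0.0,0.321],[-0.0161,0.0495,-0.0,0.0,0.0,0.4012],[-0.0229,0.0576,-0.0,0.0,0.0,0.4815],[-0.0306,0.0649,-0.0,0.0,0.0,0.5617],[-0.0392,0.0711,-0.0,0.0,0.0,0.642],[-0.0485,0.0761,-0.0,0.0,0.0,0.7222],[-0.0485,0.0761,-0.0,0.0,0.0,0.7222]]
```

Call:
step_arm:
  rows:
    - [-0.0007,0.0106,0,0,0,0.0802]
    - [-0.0027,0.021,0,0,0,0.1605]
    - [-0.0059,0.031,0,0,0,0.2407]
    - [-0.0105,0.0406,0,0,0,0.321]
    - [-0.0161,0.0495,0,0,0,0.4012]
    - [-0.0229,0.0576,0,0,0,0.4815]
    - [-0.0306,0.0649,0,0,0,0.5617]
    - [-0.0392,0.0711,0,0,0,0.642]
    - [-0.0485,0.0761,0,0,0,0.7222]
    - [-0.0485,0.0761,0,0,0,0.7222]

```text
t: 5.15
eef_pos: [615.7, 155.1, 72.2]
tool_rot: [-179.9, 0.1, 52.9]
ft_force: [-6.7, -1.6, 7.1]
width: 9.2
finger_force: 30.0
```

Call:
step_arm:
  rows:
    - [0,0,0,0,0,0]
    - [0,0,0,0,0,0]
    - [0,0,0,0,0,0]
    - [0,0,0,0,0,0]
    - [0,0,0,0,0,0]
    - [0,0,0,0,0,0]
    - [0,0,0,0,0,0]
    - [0,0,0,0,0,0]
    - [0,0,0,0,0,0]
    - [0,0,0,0,0,0]
  claw: 0.4

```text
t: 6.4
eef_pos: [617.0, 155.7, 72.1]
tool_rot: [-180.0, 0.0, 53.0]
ft_force: [-0.7, -0.2, 0.5]
width: 26.2
finger_force: 0.0
```

```bash
python3 - <<'E'
from h import *
s=(*pol(42,53),72,53); up=(*pol(42,53),130,53); b=(*loc(-108,0),130,-27)
rows(line(s,up,2)+line(up,b,8),s)
E
```

```text
t 6.4 [617.  155.7  72.1] [-180.    0.   53.] F [-0.7 -0.2  0.5] w 26.2
[[0.0,0.0,-0.058,0.0,0.0,-0.0],[0.0,0.0,-0.116,0.0,0.0,-0.0],[-0.0152,-0.0266,-0.116,0.0,0.0,0.1111],[-0.0304,-0.0532,-0.116,0.0,0.0,0.2222],[-0.0456,-0.0798,-0.116,0.0,0.0,0.3333],[-0.0608,-0.1064,-0.116,0.0,0.0,0.4444],[-0.0759,-0.1329,-0.116,0.0,0.0,0.5556],[-0.0911,-0.1595,-0.116,0.0,0.0,0.6667],[-0.1063,-0.1861,-0.116,0.0,0.0,0.7778],[-0.1215,-0.2127,-0.116,0.0,0.0,0.8889]]
```

Call:
step_arm:
  rows:
    - [0,0,-0.058,0,0,0]
    - [0,0,-0.116,0,0,0]
    - [-0.0152,-0.0266,-0.116,0,0,0.1111]
    - [-0.0304,-0.0532,-0.116,0,0,0.2222]
    - [-0.0456,-0.0798,-0.116,0,0,0.3333]
    - [-0.0608,-0.1064,-0.116,0,0,0.4444]
    - [-0.076,-0.133,-0.116,0,0,0.5556]
    - [-0.091,-0.1595,-0.116,0,0,0.6667]
    - [-0.1063,-0.186,-0.116,0,0,0.7778]
    - [-0.1215,-0.2127,-0.116,0,0,0.8889]

```text
t: 7.65
eef_pos: [495.1, 171.3, 130.2]
tool_rot: [-180.0, -0.0, -27.4]
ft_force: [-1.5, 1.0, 0.1]
width: 26.4
finger_force: 0.0
```

```bash
python3 - <<'E'
from h import *
from rig import camera
c=camera('top');np.savez('pics/t2.npz',**c)
a=camera('wrist');np.savez('pics/w2.npz',**a)
im=np.hstack([cv2.resize(c['color'][175:295,175:295],(480,480),interpolation=3)[...,::-1]*1,]);w=a['color'][...,::-1]
for n,q in dict(cap=(*loc(-108,0),52),notch=(*loc(-50,0),26),pin=(*pol(47,-137),52),hub=(*O,67)).items(): print(n,proj(a,q).round(0))
cv2.imwrite('pics/c2.png',w)
rows([],None) if 0 else None
from rig import env;s=env.get_state();print(s['eef_pos'],s['tool_rot'],s['width'])
E
```

```text
cap [279. 218.]
notch [277. 127.]
pin [350.  71.]
hub [275.  38.]
[493.73082653 171.27689566 130.04325226] [ 1.79935184e+02  8.59895614e-02 -2.70728853e+01] 26.577802784574548
```

View pics/c2.png

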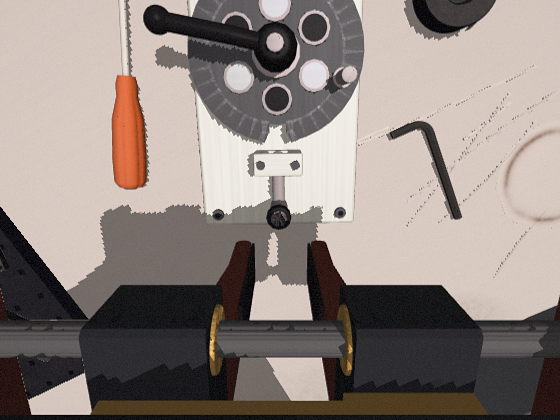

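The notch at (277,130) is in line with the bolt at (279,170), and the post cap is at (279,216) as predicted. I'll descend, grip the post and push.

Call:
step_arm:
  rows:
    - [0,0,0,0,0,0]
    - [0,0,0.01,0,0,0]
    - [0,0,0.03,0,0,0]
    - [0,0,0.05,0,0,0]
    - [0,0,0.08,0,0,0]
    - [0,0,0.11,0,0,0]
    - [0,0,0.13,0,0,0]
    - [0,0,0.144,0,0,0]
    - [0,0,0.144,0,0,0]
    - [0,0,0.144,0,0,0]
  claw: 0.1

```text
t: 9.0
eef_pos: [495.9, 171.3, 58.4]
tool_rot: [-180.0, -0.0, -27.0]
ft_force: [-0.2, -0.2, 0.4]
width: 39.5
finger_force: 0.0
```

Call:
step_arm:
  rows:
    - [0,0,0,0,0,0]
    - [0,0,0,0,0,0]
    - [0,0,0,0,0,0]
    - [0,0,0,0,0,0]
    - [0,0,0,0,0,0]
    - [0,0,0,0,0,0]
    - [0,0,0,0,0,0]
    - [0,0,0,0,0,0]
    - [0,0,0,0,0,0]
    - [0,0,0,0,0,0]
  claw: 1

```text
t: 10.25
eef_pos: [495.7, 171.2, 58.3]
tool_rot: [180.0, -0.0, -27.0]
ft_force: [-1.2, -1.6, 5.6]
width: 15.7
finger_force: 30.0
```

Call:
step_arm:
  rows:
    - [0.006,0,0,0,0,0]
    - [0.012,0,0,0,0,0]
    - [0.018,0,0,0,0,0]
    - [0.024,0,0,0,0,0]
    - [0.03,0,0,0,0,0]
    - [0.034,0,0,0,0,0]
    - [0.038,0,0,0,0,0]
    - [0.04,0,0,0,0,0]
    - [0.04,0,0,0,0,0]
    - [0.04,0,0,0,0,0]

```text
t: 11.5
eef_pos: [512.2, 162.8, 58.2]
tool_rot: [180.0, 0.1, -27.1]
ft_force: [-3.8, 2.7, 8.8]
width: 15.7
finger_force: 30.0
```

Call:
step_arm:
  rows:
    - [0.001,0,0,0,0,0]
    - [0.002,0,0,0,0,0]
    - [0.003,0,0,0,0,0]
    - [0.004,0,0,0,0,0]
    - [0.005,0,0,0,0,0]
    - [0.006,0,0,0,0,0]
    - [0.007,0,0,0,0,0]
    - [0.008,0,0,0,0,0]
    - [0.008,0,0,0,0,0]
    - [0.008,0,0,0,0,0]

```text
t: 12.75
eef_pos: [512.3, 162.6, 58.1]
tool_rot: [180.0, 0.5, -27.1]
ft_force: [-11.2, 10.5, 14.5]
width: 15.8
finger_force: 30.0
```

Call:
step_arm:
  rows:
    - [0.002,0,0,0,0,0]
    - [0.004,0,0,0,0,0]
    - [0.006,0,0,0,0,0]
    - [0.006,0,0,0,0,0]
    - [0.006,0,0,0,0,0]
    - [0.004,0,0,0,0,0]
    - [0.002,0,0,0,0,0]
    - [0,0,0,0,0,0]
    - [-0.002,0,0,0,0,0]
    - [-0.004,0,0,0,0,0]

```text
t: 14.0
eef_pos: [512.2, 162.7, 58.2]
tool_rot: [180.0, 0.3, -27.1]
ft_force: [-6.3, 6.2, 9.7]
width: 15.7
finger_force: 30.0
```

Call:
step_arm:
  rows:
    - [0,0,0,0,0,0]
    - [0,0,0,0,0,0]
    - [0,0,0,0,0,0]
    - [0,0,0,0,0,0]
    - [0,0,-0.02,0,0,0]
    - [0,0,-0.05,0,0,0]
    - [0,0,-0.09,0,0,0]
    - [0,0,-0.13,0,0,0]
    - [0,0,-0.144,0,0,0]
    - [0,0,-0.144,0,0,0]
  claw: 0.1

```text
t: 15.25
eef_pos: [515.6, 161.3, 131.0]
tool_rot: [-179.9, -0.1, -27.0]
ft_force: [0.0, 0.7, 0.1]
width: 39.3
finger_force: 0.0
```

```bash
python3 - <<'E'
from h import *
from rig import camera,env
a=camera('wrist');np.savez('pics/w3.npz',**a)
for d in(0,16,18,20): print(d,proj(a,(*loc(-108+d,0),52)).round(1))
print('tip',proj(a,(*loc(-46,0),26)).round(1),'frontguide',proj(a,(*loc(-65,0),34)).round(1))
cv2.imwrite('pics/c3.png',cv2.resize(a['color'][0:260,150:410],(600,600),interpolation=3)[...,::-1])
print(env.get_state()['eef_pos'])
E
```

```text
0 [281.4 252.3]
16 [281.4 230.6]
18 [281.4 227.8]
20 [281.4 225. ]
tip [281.3 157.9] frontguide [281.3 186.2]
[515.11216726 161.23049299 130.2866715 ]
```

View pics/c3.png

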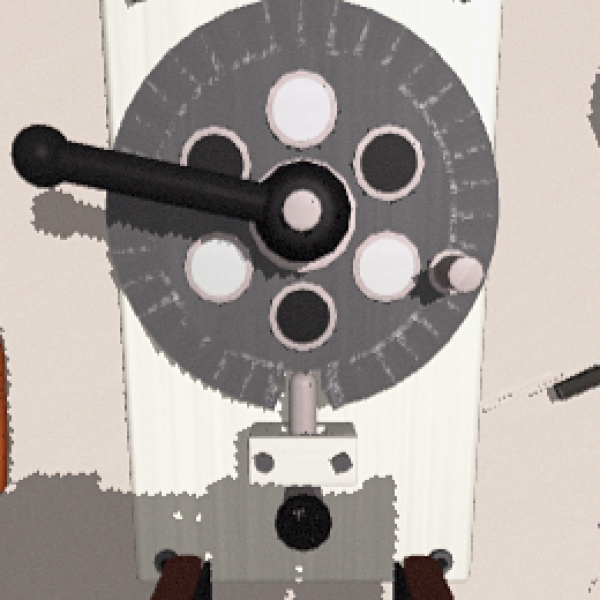

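The bolt nose is inside the notch: tip at crop (303,373), cap at (303,522). I'll measure how far it travelled from both wrist pictures.

```bash
python3 - <<'E'
from h import *
t=np.radians(TH);R=np.array([[np.cos(t),-np.sin(t)],[np.sin(t),np.cos(t)]])
for n,g,tip in(('w2',(278,216),None),('w3',(281,226),(281,161.5))):
    c=np.load(f'pics/{n}.npz');a=c['color'].astype(int);u,v=g
    m=(a.sum(2)<120).astype(np.uint8);m[:v-16]=0;m[v+16:]=0;m[:,:u-16]=0;m[:,u+16:]=0
    k,l,s,ce=cv2.connectedComponentsWithStats(m);i=1+np.argmax(s[1:,4]);print(n,s[i],ce[i],'cap local',(R.T@(ray(c,ce[i],50)[:2]-O)).round(1))
    print(a[:,int(ce[i][0])].sum(1)[int(ce[i][1])-75:int(ce[i][1])-25])
c=np.load('pics/w3.npz')
for nm,p,z in(('tip',(303,373),24),('ptop',(302,108),26),('pbot',(302,316),26),('gfront',(303,424),34),('gback',(303,486),34),('gh1',(264,462),34),('gh2',(342,462),34)):
    q=(150+(p[0]+.5)/2.3077-.5,(p[1]+.5)/2.3077-.5);print(nm,(R.T@(ray(c,q,z)[:2]-O)).round(1))
E
```

```text
w2 [267 205  24  24 281] [278.27758007 216.71174377] cap local [-107.8    0.2]
[706 706 699 708 707 706 707 715 673 275 381 371 412 686 702 691 694 702
 690 686 690 688 693 689 691 696 699 694 689 685 690 688 679 678 640 467
 518 519 514 516 518 514 509 506 515 516 515 502 514 509]
w3 [269 214  25  24 433] [281.00461894 225.83140878] cap local [-89.3   0.2]
[563 508 301 288 315 310 301 315 303 311 294 338 471 510 542 584 605 564
 557 554 560 547 557 554 550 554 553 537 548 550 546 550 550 549 550 558
 560 509 296 528 712 714 711 715 708 702 706 707 711 706]
tip [-48.8   0.2]
ptop [27.7  0.4]
pbot [-30.9   0.5]
gfront [-63.    0.2]
gback [-82.9   0.2]
gh1 [-75.1  12.4]
gh2 [-75.1 -11.9]
```

Both measures give about 18.6 mm of the 20 mm travel, so the bolt may not be fully home. I'll push again from behind with closed fingers, clear of the guide block.

Call:
step_arm:
  rows:
    - [-0.02,0,0,0,0,0]
    - [-0.04,0,0,0,0,0]
    - [-0.06,0,0,0,0,0]
    - [-0.06,0,0,0,0,0]
    - [-0.06,0,0.03,0,0,0]
    - [-0.06,0,0.07,0,0,0]
    - [-0.06,0,0.11,0,0,0]
    - [-0.06,0,0.14,0,0,0]
    - [-0.06,0,0.15,0,0,0]
    - [-0.06,0,0.15,0,0,0]
  claw: 1

```text
t: 16.55
eef_pos: [488.4, 174.8, 54.8]
tool_rot: [180.0, 0.0, -27.0]
ft_force: [-0.2, 0.6, -0.1]
width: 0.6
finger_force: 0.0
```

Call:
step_arm:
  rows:
    - [0.002,0,0,0,0,0]
    - [0.004,0,0,0,0,0]
    - [0.006,0,0,0,0,0]
    - [0.008,0,0,0,0,0]
    - [0.01,0,0,0,0,0]
    - [0.012,0,0,0,0,0]
    - [0.014,0,0,0,0,0]
    - [0.016,0,0,0,0,0]
    - [0.018,0,0,0,0,0]
    - [0.02,0,0,0,0,0]

```text
t: 17.8
eef_pos: [494.9, 171.3, 54.9]
tool_rot: [180.0, 0.3, -27.1]
ft_force: [-8.7, 9.0, 4.4]
width: 0.7
finger_force: 5.3
```

Call:
step_arm:
  rows:
    - [0.002,0,0,0,0,0]
    - [0.004,0,0,0,0,0]
    - [0.006,0,0,0,0,0]
    - [0.008,0,0,0,0,0]
    - [0.01,0,0,0,0,0]
    - [0.01,0,0,0,0,0]
    - [0.01,0,0,0,0,0]
    - [0.01,0,0,0,0,0]
    - [0.01,0,0,0,0,0]
    - [0.01,0,0,0,0,0]

```text
t: 19.05
eef_pos: [495.1, 170.8, 54.8]
tool_rot: [179.9, 0.7, -27.1]
ft_force: [-15.8, 17.2, 13.3]
width: 0.4
finger_force: 11.4
```

```bash
python3 - <<'E'
from h import *
t=np.radians(TH);R=np.array([[np.cos(t),-np.sin(t)],[np.sin(t),np.cos(t)]])
L=lambda c,q,z:(R.T@(ray(c,q,z)[:2]-O)).round(1)
for n,uv0,cap in(('w2',(277,99),(278.3,216.7)),('w3',(280.8,136.6),(281,225.8))):
    c=np.load(f'pics/{n}.npz');a=cv2.cvtColor(c['color'],cv2.COLOR_RGB2GRAY)
    pr=[]
    for k in range(6):
        w=np.array([*(O+R@(29.*np.array([np.cos(k*np.pi/3),np.sin(k*np.pi/3)]))),26]);u,v=proj(c,w)
        if v<22:continue
        pr.append((u,v))
    print(n,'cap50',L(c,cap,50),'cap52',L(c,cap,52))
    for h in cv2.HoughCircles(a[:190],cv2.HOUGH_GRADIENT,1,15,param1=100,param2=14,minRadius=9,maxRadius=18)[0]: print('  circ',h.round(1),L(c,h[:2],26))
c=np.load('pics/w3.npz')
for z in(22,24,26):print('tip',z,L(c,(281,161.3),z))
E
```

```text
w2 cap50 [-107.8    0.2] cap52 [-107.2    0.2]
  circ [276.5  98.5  12.4] [-30.7   0.4]
  circ [313.5  28.5  15.2] [ 12.4 -24.4]
  circ [239.5  76.5  16. ] [-16.2  25. ]
  circ [314.5  73.5  14.1] [-15.  -25.4]
  circ [156.5  17.5  13.8] [20.2 76.7]
  circ [270.5  41.5  17.4] [5.  3.7]
  circ [342.5  75.5  11.8] [-16.5 -44.2]
  circ [235.5  26.5  11.6] [14.2 26.2]
  circ [418.5 137.5  17.4] [-58.3 -99.2]
  circ [206.5  97.5  14.1] [-29.4  48.1]
  circ [127.5 173.5  15. ] [-81.1 109.1]
  circ [220.5 103.5  16.1] [-33.5  38.8]
  circ [272.5   2.5  14.1] [27.8  1.9]
  circ [303.5 129.5  13.8] [-51.7 -18.2]
  circ [316.5 120.5   9.4] [-45.7 -27.2]
  circ [249.5 125.5  11.8] [-48.4  19.5]
  circ [271.5  59.5  11.6] [-5.9  3.3]
w3 cap50 [-89.3   0.2] cap52 [-88.6   0.2]
  circ [280.5 136.5  11.8] [-30.8   0.5]
  circ [244.5 115.5  14.9] [-16.4  25.6]
  circ [280.5  46.5  16.3] [27.7  0.5]
  circ [319.5  70.5  13.8] [ 12.8 -25.8]
  circ [460.5  32.5  16.3] [  36.  -117.3]
  circ [242.5  69.5  15. ] [13.5 26. ]
  circ [316.5 114.5  14.4] [-15.8 -24.5]
  circ [280.5  86.5  17.4] [2.7 0.5]
  circ [167.5  66.5  12.5] [15.5 76.3]
  circ [286.5 171.5  11.8] [-55.9  -3.8]
  circ [344.5 117.5   9.4] [-17.9 -44.1]
tip 22 [-49.    0.2]
tip 24 [-48.7   0.2]
tip 26 [-48.4   0.2]
```

Relative to the ports' centre (1.6 mm off along the stand's x), the cap is now at -87.4 mm and was at -106 mm before the push. So the bolt started slightly in, and it is now against a solid stop at home. Next is the lever.

```bash
sed -i 's/^O=.*/O=np.array([590.8,123.2])/' h.py; python3 - <<'E'
import h;from h import *
O0=np.array([592.2,122.5]);h.O,sv=O0,h.O
s=(*h.loc(-101,0),55,-27);b0=(*h.loc(-117,0),55,-27);b=(*h.loc(-117,0),130,-27);h.O=sv
u=(*h.pol(43,53),130,53)
rows(line(s,b0,2)+line(b0,b,2)+line(b,u,11)[:6],s)
m=line(b,u,11)[5]
d=(*h.pol(43,53),73,53)
rows(line(m,u,5)+line(u,d,4),m);print(d)
arc=[(*h.pol(43,w),73,w) for w in np.linspace(53,-47,21)[1:]]
rows(arc[:10],d);rows(arc[10:],arc[9]);print(arc[9])
E
```

```text
Traceback (most recent call last):
  File "h.py", line 12, in loc
    t=np.radians(TH);return O+np.array([np.cos(t)*x-np.sin(t)*y,np.sin(t)*x+np.cos(t)*y])
                 ^^
NameError: name 'TH' is not defined
```

```bash
sed -i 's/^O=.*/O=np.array([590.8,123.2]); TH=-27./' h.py; python3 - <<'E'
import h;from h import *
O0=np.array([592.2,122.5]);h.O,sv=O0,h.O
s=(*h.loc(-101,0),55,-27);b0=(*h.loc(-117,0),55,-27);b=(*h.loc(-117,0),130,-27);h.O=sv
u=(*h.pol(43,53),130,53)
rows(line(s,b0,2)+line(b0,b,2)+line(b,u,11)[:6],s)
m=line(b,u,11)[5]
d=(*h.pol(43,53),73,53)
rows(line(m,u,5)+line(u,d,4),m);print(d)
arc=[(*h.pol(43,w),73,w) for w in np.linspace(53,-47,21)[1:]]
rows(arc[:10],d);rows(arc[10:],arc[9]);print(arc[9])
E
```

```text
t 19.05 [495.1 170.8  54.8] [179.9   0.7 -27.1] F [-15.8  17.2  13.3] w 0.4
[[-0.016,0.0,-0.0,0.0,0.0,-0.0],[-0.032,-0.0,-0.0,0.0,0.0,-0.0],[-0.032,-0.0,-0.075,0.0,0.0,-0.0],[-0.032,-0.0,-0.15,0.0,0.0,-0.0],[-0.0097,-0.0077,-0.15,0.0,0.0,-0.0808],[0.0127,-0.0154,-0.15,0.0,0.0,-0.1616],[0.035,-0.0231,-0.15,0.0,0.0,-0.2424],[0.0574,-0.0308,-0.15,0.0,0.0,-0.3232],[0.0797,-0.0385,-0.15,0.0,0.0,-0.404],[0.1021,-0.0462,-0.15,0.0,0.0,-0.4848]]
t 19.05 [495.1 170.8  54.8] [179.9   0.7 -27.1] F [-15.8  17.2  13.3] w 0.4
[[0.0215,0.0098,-0.0,0.0,0.0,-0.0808],[0.043,0.0197,-0.0,0.0,0.0,-0.1616],[0.0645,0.0295,-0.0,0.0,0.0,-0.2424],[0.0859,0.0394,-0.0,0.0,0.0,-0.3232],[0.1074,0.0492,-0.0,0.0,0.0,-0.404],[0.1074,0.0492,0.0285,0.0,0.0,-0.404],[0.1074,0.0492,0.057,0.0,0.0,-0.404],[0.1074,0.0492,0.0855,0.0,0.0,-0.404],[0.1074,0.0492,0.114,0.0,0.0,-0.404],[0.1074,0.0492,0.114,0.0,0.0,-0.404]]
(np.float64(616.678045995538), np.float64(157.5413269320336), 73, 53)
t 19.05 [495.1 170.8  54.8] [179.9   0.7 -27.1] F [-15.8  17.2  13.3] w 0.4
[[-0.0003,0.0075,-0.0,0.0,0.0,0.0556],[-0.0013,0.0149,-0.0,0.0,0.0,0.1111],[-0.0029,0.0223,-0.0,0.0,0.0,0.1667],[-0.0052,0.0294,-0.0,0.0,0.0,0.2222],[-0.0081,0.0363,-0.0,0.0,0.0,0.2778],[-0.0115,0.043,-0.0,0.0,0.0,0.3333],[-0.0156,0.0493,-0.0,0.0,0.0,0.3889],[-0.0201,0.0553,-0.0,0.0,0.0,0.4444],[-0.0252,0.0608,-0.0,0.0,0.0,0.5],[-0.0307,0.0659,-0.0,0.0,0.0,0.5556]]
t 19.05 [495.1 170.8  54.8] [179.9   0.7 -27.1] F [-15.8  17.2  13.3] w 0.4
[[-0.0003,0.0075,-0.0,0.0,0.0,0.0556],[-0.0013,0.0149,-0.0,0.0,0.0,0.1111],[-0.0029,0.0223,-0.0,0.0,0.0,0.1667],[-0.0052,0.0294,-0.0,0.0,0.0,0.2222],[-0.0081,0.0363,-0.0,0.0,0.0,0.2778],[-0.0115,0.043,-0.0,0.0,0.0,0.3333],[-0.0156,0.0493,-0.0,0.0,0.0,0.3889],[-0.0201,0.0553,-0.0,0.0,0.0,0.4444],[-0.0252,0.0608,-0.0,0.0,0.0,0.5],[-0.0307,0.0659,-0.0,0.0,0.0,0.5556]]
(np.float64(633.7410699944467), np.float64(125.45044611844659), 73, np.float64(3.0))
```

Call:
step_arm:
  rows:
    - [-0.016,0,0,0,0,0]
    - [-0.032,0,0,0,0,0]
    - [-0.032,0,-0.075,0,0,0]
    - [-0.032,0,-0.15,0,0,0]
    - [-0.0097,-0.0077,-0.15,0,0,-0.0808]
    - [0.0127,-0.0154,-0.15,0,0,-0.1616]
    - [0.035,-0.0231,-0.15,0,0,-0.2424]
    - [0.0574,-0.0308,-0.15,0,0,-0.3232]
    - [0.0797,-0.0385,-0.15,0,0,-0.404]
    - [0.1021,-0.0462,-0.15,0,0,-0.4848]

```text
t: 20.3
eef_pos: [558.6, 165.0, 130.1]
tool_rot: [180.0, -0.0, 16.8]
ft_force: [0.8, 0.6, -0.2]
width: 0.5
finger_force: 0.0
```

Call:
step_arm:
  rows:
    - [0.0215,0.0098,0,0,0,-0.0808]
    - [0.043,0.0197,0,0,0,-0.1616]
    - [0.0645,0.0295,0,0,0,-0.2424]
    - [0.0859,0.0394,0,0,0,-0.3232]
    - [0.1074,0.0492,0,0,0,-0.404]
    - [0.1074,0.0492,0.0285,0,0,-0.404]
    - [0.1074,0.0492,0.057,0,0,-0.404]
    - [0.1074,0.0492,0.0855,0,0,-0.404]
    - [0.1074,0.0492,0.114,0,0,-0.404]
    - [0.1074,0.0492,0.114,0,0,-0.404]
  claw: 0.5

```text
t: 21.55
eef_pos: [614.9, 157.1, 71.4]
tool_rot: [-179.9, 0.1, 52.9]
ft_force: [-0.1, -0.2, 0.3]
width: 21.8
finger_force: 0.0
```

Call:
step_arm:
  rows:
    - [-0.0003,0.0075,0,0,0,0.0556]
    - [-0.0013,0.0149,0,0,0,0.1111]
    - [-0.0029,0.0223,0,0,0,0.1667]
    - [-0.0052,0.0294,0,0,0,0.2222]
    - [-0.0081,0.0363,0,0,0,0.2778]
    - [-0.0115,0.043,0,0,0,0.3333]
    - [-0.0156,0.0493,0,0,0,0.3889]
    - [-0.0201,0.0553,0,0,0,0.4444]
    - [-0.0252,0.0608,0,0,0,0.5]
    - [-0.0307,0.0659,0,0,0,0.5556]
  claw: 0.6

```text
t: 22.8
eef_pos: [633.1, 125.9, 73.4]
tool_rot: [-179.9, 0.0, 2.8]
ft_force: [-1.1, 3.3, -0.5]
width: 17.7
finger_force: 1.5
```

Lever drag is about 3.3 N at 43 mm, which matches the thread friction. I'll continue toward the stop.

Call:
step_arm:
  rows:
    - [-0.0003,0.0075,0,0,0,0.0556]
    - [-0.0013,0.0149,0,0,0,0.1111]
    - [-0.0029,0.0223,0,0,0,0.1667]
    - [-0.0052,0.0294,0,0,0,0.2222]
    - [-0.0081,0.0363,0,0,0,0.2778]
    - [-0.0115,0.043,0,0,0,0.3333]
    - [-0.0156,0.0493,0,0,0,0.3889]
    - [-0.0201,0.0553,0,0,0,0.4444]
    - [-0.0252,0.0608,0,0,0,0.5]
    - [-0.0252,0.0608,0,0,0,0.5]

```text
t: 24.05
eef_pos: [622.5, 94.5, 73.5]
tool_rot: [-180.0, -0.0, -42.0]
ft_force: [0.7, 1.7, -0.8]
width: 17.5
finger_force: 0.8
```

```bash
python3 - <<'E'
from h import *
d=(*pol(43,-42),73,-42)
rows([(*pol(43,w),73,max(w,-48)) for w in np.linspace(-42,-57,11)[1:]],d)
E
```

```text
t 24.05 [622.5  94.5  73.5] [-180.   -0.  -42.] F [ 0.7  1.7 -0.8] w 17.5
[[-0.0,0.0023,-0.0,0.0,0.0,0.0167],[-0.0001,0.0045,-0.0,0.0,0.0,0.0333],[-0.0003,0.0067,-0.0,0.0,0.0,0.05],[-0.0005,0.009,-0.0,0.0,0.0,0.0667],[-0.0007,0.0112,-0.0,0.0,0.0,0.0667],[-0.0011,0.0135,-0.0,0.0,0.0,0.0667],[-0.0014,0.0157,-0.0,0.0,0.0,0.0667],[-0.0019,0.0179,-0.0,0.0,0.0,0.0667],[-0.0024,0.0201,-0.0,0.0,0.0,0.0667],[-0.0029,0.0223,-0.0,0.0,0.0,0.0667]]
```

Call:
step_arm:
  rows:
    - [0,0.0015,0,0,0,0.01]
    - [0,0.003,0,0,0,0.02]
    - [0,0.0045,0,0,0,0.03]
    - [0,0.006,0,0,0,0.04]
    - [0,0.0075,0,0,0,0.05]
    - [0,0.009,0,0,0,0.06]
    - [-0.0007,0.0105,0,0,0,0.067]
    - [-0.001,0.012,0,0,0,0.067]
    - [-0.0011,0.0135,0,0,0,0.067]
    - [-0.0011,0.0135,0,0,0,0.067]

```text
t: 25.3
eef_pos: [619.8, 91.9, 73.6]
tool_rot: [-179.6, -0.0, -48.1]
ft_force: [6.0, 13.0, -3.3]
width: 17.7
finger_force: 6.4
```

Force rose to 14 N, so the lever is at its stop. One more small push, then back off and lift.

Call:
step_arm:
  rows:
    - [0,0.002,0,0,0,0]
    - [0,0.004,0,0,0,0]
    - [0,0.004,0,0,0,0]
    - [0,0.004,0,0,0,0]
    - [0,0.004,0,0,0,0]
    - [0,0.004,0,0,0,0]
    - [0,0.004,0,0,0,0]
    - [0,0.004,0,0,0,0]
    - [0,0.004,0,0,0,0]
    - [0,0.004,0,0,0,0]

```text
t: 26.55
eef_pos: [619.5, 91.4, 73.7]
tool_rot: [-179.5, -0.1, -48.1]
ft_force: [8.1, 16.1, -5.9]
width: 17.9
finger_force: 8.4
```

Call:
step_arm:
  rows:
    - [0,0,0,0,0,0]
    - [0,-0.006,0,0,0,0]
    - [0,-0.014,0,0,0,0]
    - [0,-0.018,0,0,0,0]
    - [0,-0.018,0,0,0,0]
    - [0,-0.018,-0.04,0,0,0]
    - [0,-0.018,-0.1,0,0,0]
    - [0,-0.018,-0.16,0,0,0]
    - [0,-0.018,-0.22,0,0,0]
    - [0,-0.018,-0.26,0,0,0]

```text
t: 27.8
eef_pos: [622.8, 93.4, 204.7]
tool_rot: [-180.0, -0.1, -48.1]
ft_force: [0.5, 0.1, -0.2]
width: 17.6
finger_force: 0.0
```

Call:
step_arm:
  rows:
    - [-0.1,0,0,0,0,0]
    - [-0.18,0,0,0,0,0]
    - [-0.24,0,0,0,0,0]
    - [-0.3,0,0,0,0,0]
    - [-0.36,0,0,0,0,0]
    - [-0.4,0,0,0,0,0]
    - [-0.4,0,0,0,0,0]
    - [-0.4,0,0,0,0,0]
    - [-0.4,0,0,0,0,0]
    - [-0.4,0,0,0,0,0]

```text
t: 29.05
eef_pos: [489.5, 242.4, 203.1]
tool_rot: [180.0, -0.0, -48.1]
ft_force: [0.5, 0.4, -0.1]
width: 17.2
finger_force: 0.0
```

```bash
python3 - <<'E'
from h import *
from rig import camera
c=camera('top');np.savez('pics/t4.npz',**c)
a=np.load('pics/top0.npz')
cr=lambda c:cv2.resize(c['color'][140:300,160:330],None,fx=4.6,fy=3.7*1.0,interpolation=3) if 0 else cv2.resize(c['color'][165:290,165:325],None,fx=4.8,fy=4.8,interpolation=3)
cv2.imwrite('pics/c4.png',cr(c)[...,::-1])
E
```

```text
(no output)
```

View pics/c4.png

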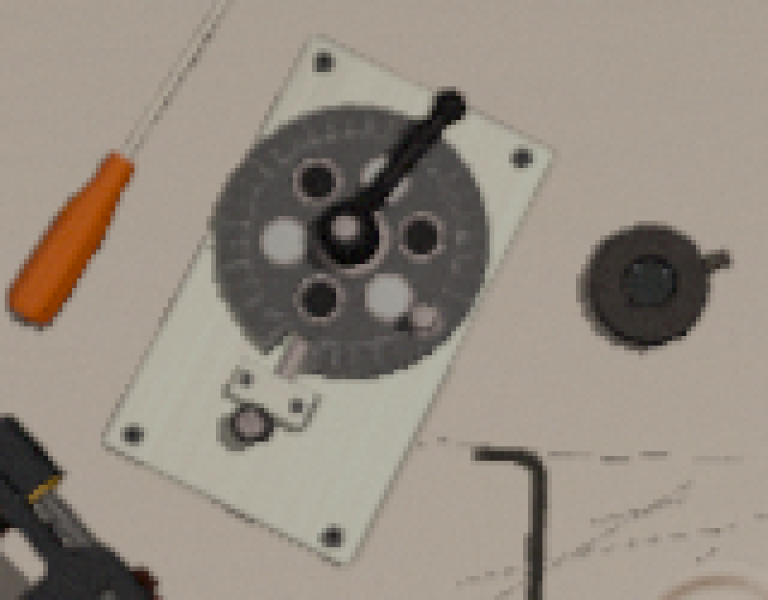

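The final top view shows the lever at its stop: ball at (450,105), about -40° in world axes against -38.7° expected. The bolt is in the notch with its cap at (251,423), and the driver, hex key and sensor head have not moved.

```bash
python3 -c "
from rig import hand_in
print(hand_in())"
```

```text
the job is handed in; nothing more can be done
None
```

I turned the wheel until the notch faced the bolt, pushed the bolt in until it met a solid stop, then swung the clamp lever clockwise to its end stop, and handed the job in at about 29 s. I measured about 18.6 mm of bolt travel against the nominal 20 mm; from its position against the wheel's centre I judged that it had started slightly in and is fully home.

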